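# Draw the ash tray from the muffle furnace with the hook

## Task

First turn the furnace controller's heat selector back to idle, the second click up from off. Then take the furnace hook off its rest, catch the hot tray's loop with it and draw the tray out until it stands wholly on the folded-down furnace door, clear of the mouth, with the crucibles still upright in it; nothing but the hook may touch the tray. Finally lay the hook back in its rest the way it lay.

Things in the scene. Friction and masses are not known exactly. Their poses are not given: they have to be found in the camera images.
- furnace_mouth (a point): Bench-top muffle furnace: fixed grey steel case 300 mm wide, 360 deep, 385 high. Point: middle of the front edge of its hearth, at the foot of the open mouth, 125 mm above the bench. x points level into the chamber, y to the side, z up. Mouth 140 mm wide (y), 95 mm high; chamber 200 mm deep.
- door_middle (a point): The furnace's door, fixed, folded down in front of the mouth as a level platform 180 mm long (furnace x) and 220 mm wide (y), 22 mm thick, open space below. Point: middle of its top face, 90 mm in front (-x) of furnace_mouth and 1 mm lower; axes as furnace_mouth.
- tray_center (a point): Hot steel ash tray, loose, 110 mm long (x), 100 wide (y), 26 high, walls and floor 4 mm, 0.35 to 0.6 kg, three loose crucibles standing in it. It stands on the hearth, its rear in the chamber; its x points to its rear, about along the furnace's x. Point: its centre, 13 mm above its underside. Only the hook may touch it.
- tray_loop (a point): Middle of the opening of the tray's drawing loop, 20 mm above the tray's underside, 73.5 mm in front (-x) of its centre; axes as the tray. The loop is a level U of 6 mm round bar on the tray's front wall, outside the mouth, open above and below; opening 52 mm wide (y), 37 mm deep (x): tray wall 18.5 mm behind this point, cross bar 18.5 mm in front.
- crucible0_center (a point): Porcelain crucible in the tray, 38 mm across the rim, 26 mm across the foot, 37 mm high, loose, upright, z up. Point at its centre, half-way up.
- crucible1_center (a point): Second crucible, the same.
- crucible2_center (a point): Third crucible, the same.
- hook_grip (a point): Furnace hook (hand tool, 0.14 kg), loose, level in its rest. Point: middle of its wooden handle, 120 mm long (x, -60 to +60), 16 wide (y), 24 high (z). x points along the tool to the hook, z up. A straight 7 mm steel rod goes on from the handle on the same axis to x = 200 mm, where it is bent down.
- hook_end (a point): Lower end of the hook: x = 200, y = 0, z = -38 mm from hook_grip in the tool's axes; 3.5 mm of rounded end below it (lowest point 41.5 mm below the tool's axis). The bent-down leg is 7 mm thick and leans back a little (upper end at x = 203 mm).
- rest_seat (a point): Fixed steel rest of the hook: base plate with two forks 10 mm thick. Point, 68 mm above the bench: where hook_grip lies in the rest; x along the tool to its hook, z up. Fork for the handle at x = -42 (notch 20 mm wide, floor 12 mm below this point, top 11 above), for the rod at x = +115 (notch 12 wide, floor 3.5 below, top 19 above); notches flare at the top. Handle's middle free on both sides.
- rest_nose (a point): Where hook_end lies when the tool is properly in the rest: x = 200 mm, z = -38 mm from rest_seat.
- selector_grip (a point): Heat selector on top of the furnace controller (fixed grey case 150 x 190 mm, 85 high). A black bar 59 mm long (this point's x), 14 wide (y), 32 high on a disc, turning about a vertical axis. Point: on the axis, 7 mm below the bar's top, about 122 mm above the bench; the bar's sides are free 18 mm down from it. A white line on top points to -x, to the setting on the dial.
- selector (a joint): Angle of the heat selector in rad: 0 = off (stop, dot on the dial), growing clockwise seen from above, stop at 2.356. A detent clicks every 0.3927 rad (22.5 degrees): idle is the second click up from off = 0.785 rad (long mark on the dial). It starts on click 3, 4 or 5. Takes up to about 0.25 N m and springs into the nearest click when let go.
- bottle: Bystander: capped amber glass bottle, 72 mm across, 150 mm high; origin at the centre of its underside. Leave it alone.
- dish: Bystander: white evaporating dish, 90 mm across, 40 mm high; origin at the centre of its underside. Leave it alone.
- wipes: Bystander: cardboard box of wipes, 110 x 210 mm, 85 mm high; origin at the centre of its underside. Leave it alone.
Not all that is in view belongs to the job. Of the things that look like the part that bears tray_center, the larger one is meant. What is shaped like the part that bears crucible0_center but yellow is not meant.

How it is judged:
By the outcome, as a careful person would: the job done as asked, in the order asked, and still so for the second after the job is handed in, with the robot touching nothing.
It also fails if it takes over 64 s, if anything falls off the work surface, if the arm or the gripper's body presses on something with over 40 N, if the wrist force passes 120 N, or if a joint passes its speed limit or range.

## Robot

A 6-joint arm with a two-finger parallel gripper is mounted at the origin on the work surface. World frame = base frame: x ahead of the robot, y to its left, z up, the work surface at z = 0. Lengths are in mm, angles in rad, forces in N, time in s.
With the tool pointing down it reaches from about 350 to 875 mm from the base axis. Payload 4.2 kg.
Tool frame: the origin (TCP) lies midway between the tips of the shut fingers; the grasp point (between the pads) lies 19 mm behind it; x points along the fingers, y is the direction in which the jaws open and shut, and the axes are right-handed (so a half turn about x gives the same grasp; the last joint's range is limited). The gripper opens to 85 mm and grips with 20 to 120 N. Pads are 22 mm wide; open, the fingers measure 114 mm over their backs; the gripper's body (76 mm by 85 mm) begins 54 mm behind the grasp point. The pads swing forward as they close: fully open they stand 13 mm farther back than shut.
Start: joints at [-0.925, 0.385, 0.008, 0, -1.194, -0.259], TCP at [235.78, -578.798, 231.312] pointing down, gripper open.
Joint ranges: [-3.14, 3.14], [-1.21, 2.06], [-1.07, 1.41], [-3.16, 2.05], [-2.99, -0.16], [-3.1, 3.1]. Speed limits (rad/s): [2.79, 2.79, 3.14, 3.14, 3.14, 3.14].

## Interface

Orientations are given as a unit quaternion [x, y, z, w].
In Python, from bench import readout, imaging, arm gives the robot as it stands.
- The arm moves only by the tool arm_command, never from a script. Its argument "increments" is a list of rows, each a list of 3 entries, a list of its own where there are three numbers: the turn, a rotation vector about the world's x, y, z in degrees, then the shift along the world's x, y, z in mm, then the closure, from 0 (fully open) to 1 (shut). In form: [[[ax, ay, az], [tx, ty, tz], fingers], ...]. A call has exactly 5 rows; each row is the pose to reach, as a shift and turn from the pose measured when the call began; what a row does not reach only later rows make up. A row lasts 1/10 s, in which the tool goes at most 50 mm and 8.59 degrees, less where a joint would pass 70% of its speed; a pose out of reach is approached as far as the arm can. A call with a gripper value outside its range is refused whole. The fingers move at their own pace and stop on an object; the grip force is fixed at half the most. Time passes only in rows, so rows that repeat a pose let the fingers close, or fill a call up. It gives the time, the measured TCP pose, the force and the opening at its end, in the units of the state.
- readout.read_state(): the state, without advancing time (a new reading comes with each control period).
- imaging.get_image(name): name is "scene" or "side" or "wrist"; returns (picture, depth): 420x560x3 uint8, blue, green, red; 420x560 float32, mm along the optical axis (not along the pixel's ray), 0 where there is no reading.
- imaging.camera_info(name): a dict with "vfov" (degrees; the focal length in pixels is half the picture's height over the tangent of half this angle, whatever the lens; pixels are square), "cx", "cy" (the principal point, pixels), "eye" and "rotation" of the camera in the world; the wrist camera has in their place "T_tool_cam" (4x4, takes a point from camera to tool coordinates, whose origin is the TCP and whose axes are the tool frame's). Camera axes: x right, y down, z forward; pixel columns grow to the right and rows downward; lengths in mm; the calibration is good to about 2 mm. A picture is of the moment at which its call begins: read the wrist's pose just before it. camera_info takes no time and is no camera call.
- arm.job_done(): hands the job in, once; it reports no verdict.
The state is a dict: "clock": time; "joints": joint angles; "joint_vel": joint speeds; "joint_efforts": joint torques, N m; "position": TCP position; "ee_rot": TCP orientation; "contact_force": force on the tool from outside, world axes, zero at the start; "wrist_torque": the same for the moment, N m; "gripper_width": finger opening in mm.
Only numpy, scipy, OpenCV 4.12 (cv2) and the standard library are available. Lean on these libraries where they do the work, as an engineer would, in place of code of your own. Each camera call takes 0.05 s, during which the arm holds its last target. There are 200 camera calls.

## Working session

There is one attempt and no reset: what is moved stays moved. The work goes in short steps, Python scripts to look and compute and a tool call to move; the robot and the scene stay as the last step left them, time stands still between calls to the robot, and variables do not carry over. Pictures are saved under pics/ and viewed, about 8 in all and at most 12, crops included, and the job is handed in when it is done.

Besides the shell and the picture viewer there is one more tool, called after "Request:" as name([rows], argument=value, ...), one row to a line, values as JSON. arm_command: Moves the arm, as the interface text tells. Its arguments: {"type":"object","properties":{"increments":{"type":"array","items":{"type":"array"}}},"required":["increments"]}

```bash
mkdir -p pics; cat > h.py <<'E'
import numpy as np, cv2
from bench import readout, imaging, arm
from scipy.spatial.transform import Rotation as R
def grab(name):
    st=readout.read_state(); im,d=imaging.get_image(name); ci=imaging.camera_info(name)
    f=im.shape[0]/2/np.tan(np.radians(ci["vfov"]/2))
    if "eye" in ci: T=np.eye(4);T[:3,:3]=np.array(ci["rotation"]).reshape(3,3);T[:3,3]=ci["eye"]
    else:
        W=np.eye(4);W[:3,:3]=R.from_quat(st["ee_rot"]).as_matrix();W[:3,3]=st["position"]
        T=W@np.array(ci["T_tool_cam"])
    v,u=np.mgrid[0:im.shape[0],0:im.shape[1]]
    P=np.stack([(u-ci["cx"])/f*d,(v-ci["cy"])/f*d,d],-1)@T[:3,:3].T+T[:3,3]
    P[d==0]=np.nan
    return im,d,P,(f,ci,T)
def ray(cam,u,v,z):
    f,ci,T=cam; r=T[:3,:3]@np.array([(u-ci["cx"])/f,(v-ci["cy"])/f,1]); return T[:3,3]+r*(z-T[2,3])/r[2]
E
python3 - <<'E'
from h import *
print(readout.read_state())
for n in ("scene","side"):
    im,d,P,c=grab(n); np.savez(f"{n}.npz",im=im,d=d,P=P); cv2.imwrite(f"pics/{n}0.png",im); print(n,c[1])
E
```

```text
{'clock': 0.0, 'joints': array([-9.25418119e-01,  3.85564259e-01,  6.64141556e-03, -4.95376742e-04,
       -1.19400793e+00, -2.58564488e-01]), 'joint_vel': array([ 0.00092763, -0.00119966, -0.00039492, -0.00012302, -0.00040556,
        0.00099809]), 'joint_efforts': array([ 1.82711656e-04, -3.92281473e+01,  1.88400525e+01,  4.18600604e+00,
       -4.58346345e-03,  1.41324509e-06]), 'position': array([ 235.55348613, -578.28704124,  230.22357625]), 'ee_rot': array([-0.13509483,  0.694118  ,  0.13659476,  0.69375172]), 'contact_force': array([ 0.55711148,  1.04008681, -0.26787295]), 'wrist_torque': array([ 0.0066064 , -0.0284937 , -0.04644361]), 'gripper_width': 85.33872242351198}Traceback (most recent call last):
  File "<stdin>", line 4, in <module>
  File "h.py", line 7, in grab
    if "eye" in ci: T=np.eye(4);T[:3,:3]=np.array(ci["rotation"]).reshape(3,3);T[:3,3]=ci["eye"]
                                         ~~~~~~~~~~~~~~~~~~~~~~~~~~~~~~~~^^^^^
ValueError: cannot reshape array of size 4 into shape (3,3)
```

```bash
sed -i 's/np.array(ci\["rotation"\]).reshape(3,3)/R.from_quat(ci["rotation"]).as_matrix()/' h.py
python3 - <<'E'
from h import *
for n in ("scene","side"):
    im,d,P,c=grab(n); np.savez(f"{n}.npz",im=im,d=d,P=P); cv2.imwrite(f"pics/{n}0.png",im); print(n,c[1],c[2])
E
```

```text
scene {'vfov': 49.230870849306434, 'cx': 275.28917344077655, 'cy': 202.56101277825644, 'eye': array([ 985.26928058, -613.20167308, 1184.95107257]), 'rotation': array([ 0.90794332,  0.28169582, -0.0836871 , -0.29880238])} [[ 8.27287864e-01  4.61515869e-01 -3.20309058e-01  9.85269281e+02]
 [ 5.61539492e-01 -6.62729201e-01  4.95442636e-01 -6.13201673e+02]
 [ 1.63764727e-02 -5.89739865e-01 -8.07427212e-01  1.18495107e+03]
 [ 0.00000000e+00  0.00000000e+00  0.00000000e+00  1.00000000e+00]]
side {'vfov': 55.435967007191174, 'cx': 282.9676140646161, 'cy': 207.0578479058124, 'eye': array([ 394.53471795, -601.22426523,  691.73069093]), 'rotation': array([ 0.90231563, -0.1150153 ,  0.04891403, -0.41255957])} [[ 9.68757797e-01 -1.67200298e-01  1.83173119e-01  3.94534718e+02]
 [-2.47920109e-01 -6.33132172e-01  7.33266168e-01 -6.01224265e+02]
 [-6.62952733e-03 -7.55769617e-01 -6.54804044e-01  6.91730691e+02]
 [ 0.00000000e+00  0.00000000e+00  0.00000000e+00  1.00000000e+00]]
```

View pics/scene0.png

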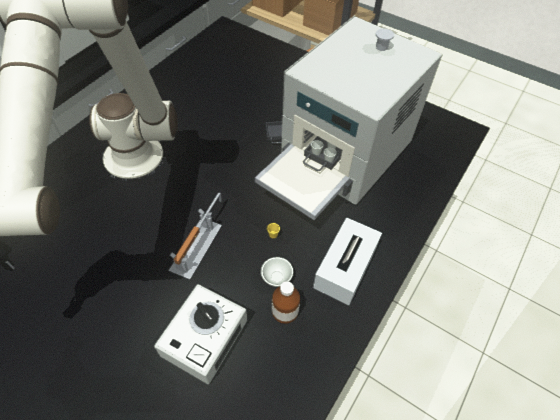

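View pics/side0.png

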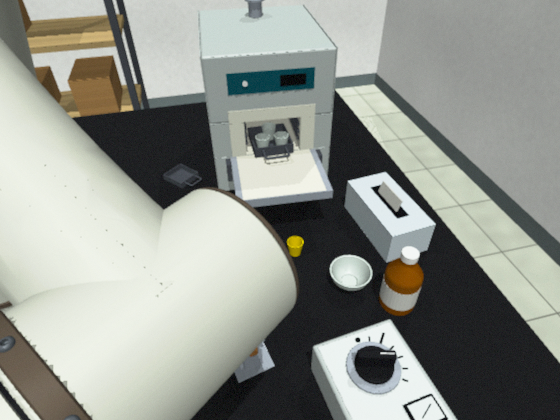

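Scene: the selector is at about (207,315), the hook in its rest at (200,235), and the door/tray/loop at (310,165). Lookalikes: a small empty tray at (275,132), left of the furnace, is the decoy. The yellow crucible at (273,231) is also a decoy. The tray meant is the one in the mouth at (320,152). Next, one close composite crop.

```bash
python3 - <<'E'
import numpy as np, cv2
s=np.load("scene.npz"); im=s["im"];P=s["P"]; t=np.load("side.npz")
def crop(i,x0,y0,w,h,k): 
    return cv2.resize(i[y0:y0+h,x0:x0+w],(w*k,h*k),interpolation=cv2.INTER_CUBIC)
a=crop(im,165,285,80,60,5); b=crop(im,165,190,80,90,5)[:300] if 0 else cv2.resize(im[190:280,165:245],(400,300)[::1],interpolation=cv2.INTER_CUBIC)
c=crop(im,250,120,100,75,4); d=crop(t["im"],225,115,100,75,4)
cv2.imwrite("pics/crop1.png",np.vstack([np.hstack([a,b]),np.hstack([c,d])]))
# heights
def show(n,pts):
    for u,v in pts: print(n,(u,v),P[v,u].round(0))
show("sel",[(207,315),(203,308),(213,319)]); show("handle",[(188,245),(183,257),(194,233)]); show("rod",[(203,218),(210,206),(217,199)])
show("door",[(260,178),(315,212),(290,150),(345,180),(305,180)]); show("tray",[(320,152),(313,166)])
E
```

```text
sel (207, 315) [ 620. -338.  129.]
sel (203, 308) [ 600. -328.  127.]
sel (213, 319) [ 638. -337.  127.]
handle (188, 245) [ 429. -195.   79.]
handle (183, 257) [ 433. -225.   60.]
handle (194, 233) [ 419. -156.   82.]
rod (203, 218) [401. -97.  70.]
rod (210, 206) [391. -52.  71.]
rod (217, 199) [352.  21.  -4.]
door (260, 178) [476.  87. 123.]
door (315, 212) [676.  72. 127.]
door (290, 150) [488. 232. 124.]
door (345, 180) [688. 225. 124.]
door (305, 180) [591. 155. 126.]
tray (320, 152) [575. 268. 138.]
tray (313, 166) [580. 220. 121.]
```

View pics/crop1.png

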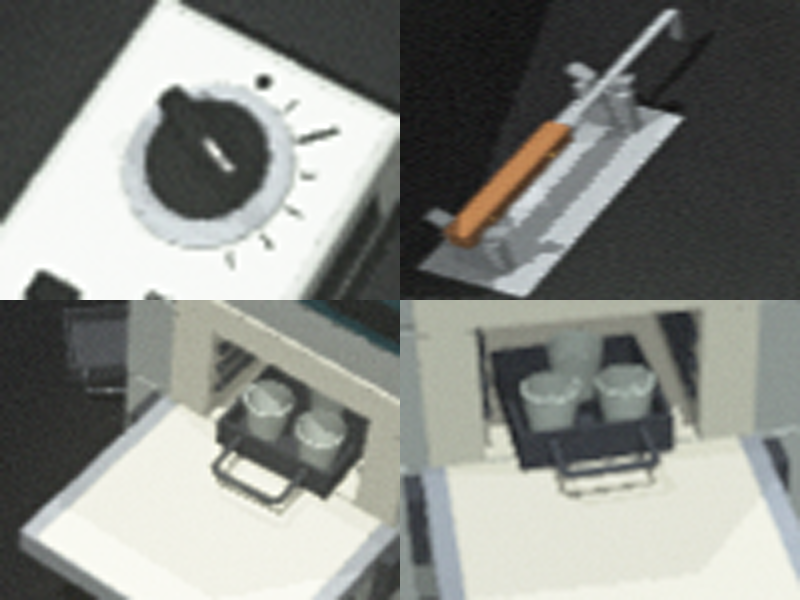

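```bash
cat > m.py <<'E'
import numpy as np, cv2
from h import *
s=np.load("scene.npz"); im=s["im"].astype(int);P=s["P"]
c=(lambda:0)
ci=imaging.camera_info("scene"); f=210/np.tan(np.radians(ci["vfov"]/2)); T=np.eye(4);T[:3,:3]=R.from_quat(ci["rotation"]).as_matrix();T[:3,3]=ci["eye"]; cam=(f,ci,T)
def pca(Q):
    m=Q.mean(0);w,V=np.linalg.eigh(np.cov((Q-m).T));return m,V[:,-1],np.sqrt(w)
v,u=np.mgrid[0:420,0:560]
g=im.sum(-1)
# selector
M=(u>185)&(u<235)&(v>290)&(v<340)
top=M&(P[...,2]>115)&(g<240); Q=P[top][:,:2]; m,d,w=pca(Q); print("bar",len(Q),m,d,np.degrees(np.arctan2(d[1],d[0])),w); r=(Q-m)@d; mid=(r.min()+r.max())/2; print("bar extents",r.min(),r.max(), "mid",m+mid*d, "zmax",np.nanpercentile(P[top][:,2],90))
x0,y0=165,285
for n,(a,b,z) in dict(dot=(265,82,86),t1=(290,105,86),t2a=(302,140,86),t2b=(337,130,86),t3=(308,176,86),t4=(294,212,86),t5=(266,242,86),t6=(230,258,86),l0=(208,142,129),l1=(231,170,129),far=(172,92,129)).items():
    print(n,ray(cam,x0+a/5-.4,y0+b/5-.4,z).round(1))
# handle
hsv=cv2.cvtColor(s["im"],cv2.COLOR_BGR2HSV)
M=(u>165)&(u<245)&(v>190)&(v<280)
h=M&(hsv[...,0]<16)&(hsv[...,1]>110)&(P[...,2]>65)
Q=P[h];m,d,w=pca(Q[:,:2]);r=(Q[:,:2]-m)@d;print("handle",len(Q),m,d,r.min(),r.max(),np.percentile(Q[:,2],[10,50,90]),m+d*(r.min()+r.max())/2)
rod=M&~h&(P[...,2]>62)&(P[...,2]<85)&(hsv[...,1]<80);Q=P[rod];m,d,w=pca(Q[:,:2]);print("rod",len(Q),m,d,w)
# door
M=(u>245)&(u<370)&(v>130)&(v<225)&(abs(P[...,2]-124)<5)&(g>450)
Q=P[M][:,:2].astype(np.float32); print("door",len(Q),cv2.minAreaRect(Q),P[M][:,2].mean())
# tray
M=(u>295)&(u<350)&(v>125)&(v<180)&(P[...,2]>132)&(P[...,2]<156)&(g<200)
Q=P[M]; print("tray",len(Q),cv2.minAreaRect(Q[:,:2].astype(np.float32)),np.percentile(Q[:,2],[5,50,95]))
for n,(a,b) in dict(lA=(222,452),lB=(215,470),lC=(272,500),lD=(305,465),cross=(243,487)).items(): print(n,ray(cam,250+a/4-.4,120+(b-300)/4-.4,147).round(1), P[int(120+(b-300)/4),int(250+a/4)].round(0))
for n,(a,b) in dict(FL=(222,430),FR=(325,492),FL2=(218,412)).items(): print(n,ray(cam,250+a/4-.4,120+(b-300)/4-.4,151).round(1))
E
python3 m.py
```

```text
bar 127 [ 610.89628575 -334.83846381] [-0.96294892  0.26968384] 164.3545457940572 [ 4.48814714 17.09492656]
bar extents -27.484410414640838 27.042910165516673 mid [ 611.10885685 -334.89799655] zmax 131.34218333717044
dot [ 603.4 -281.6   86. ]
t1 [ 621.6 -284.3   86. ]
t2a [ 638.2 -295.7   86. ]
t2b [ 649.5 -281.4   86. ]
t3 [ 652.3 -309.    86. ]
t4 [ 658.  -327.6   86. ]
t5 [ 656.1 -347.4   86. ]
t6 [ 646.6 -363.6   86. ]
l0 [ 615.  -334.7  129. ]
l1 [ 633.1 -339.4  129. ]
far [ 584.1 -324.6  129. ]
handle 250 [ 423.01909452 -195.99684714] [-0.20221958  0.97934021] -56.723027170070914 62.15098255465634 [73.65076743 78.93533893 82.16096796] [ 422.4702751  -193.33893967]
rod 218 [ 405.47689829 -114.74124339] [-0.19880659  0.98003874] [ 9.82787473 75.37556739]
door 3238 ((569.0549926757812, 180.71278381347656), (225.48426818847656, 269.2210998535156), 83.04821014404297) 124.24074178270389
tray 65 ((578.711181640625, 276.2083435058594), (84.29205322265625, 115.15811157226562), 88.82377624511719) [132.85203361 141.38790995 152.39912511]
lA [552.9 214.6 147. ] [554. 212. 149.]
lB [558.2 196.3 147. ] [557. 197. 146.]
lC [608.5 195.6 147. ] [611. 194. 148.]
lD [611.1 239.4 147. ] [614. 234. 153.]
cross [584.2 194.  147. ] [582. 195. 146.]
FL [542.8 230.4 151. ]
FR [638.2 221.7 151. ]
FL2 [530.4 244.4 151. ]
```

```bash
cat >> h.py <<'E'
def tell(pos=None,yaw=None):
    st=readout.read_state(); M=R.from_quat(st["ee_rot"]).as_matrix()
    j=np.degrees(np.arctan2(M[1,1],M[0,1]))
    print("t",st["clock"],"pos",st["position"].round(1),"xaxis",M[:,0].round(3),"jaw",j.round(1),"F",st["contact_force"].round(1),"w",round(st["gripper_width"],1),"J",st["joints"].round(2))
    if pos is not None: print("shift",(np.array(pos)-st["position"]).round(1))
    if yaw is not None:
        D=R.from_euler('z',yaw,degrees=True).as_matrix()
        tgt=np.column_stack([[0,0,-1],D[:,0],np.cross([0,0,-1],D[:,0])])
        print("turn",np.degrees((R.from_matrix(tgt)*R.from_matrix(M).inv()).as_rotvec()).round(1))
E
python3 -c "
from h import *
tell([611,-335,190],74.5);tell(None,-105.5); print(imaging.camera_info('wrist'))"
```

```text
t 0.15 pos [ 235.6 -578.4  230.5] xaxis [-0.001  0.001 -1.   ] jaw 112.2 F [ 0.5 -0.4 -0.2] w 84.8 J [-0.93  0.39  0.01 -0.   -1.19 -0.26]
shift [375.4 243.4 -40.5]
turn [ -0.1  -0.  -37.7]
t 0.15 pos [ 235.6 -578.4  230.5] xaxis [-0.001  0.001 -1.   ] jaw 112.2 F [ 0.5 -0.4 -0.2] w 84.8 J [-0.93  0.39  0.01 -0.   -1.19 -0.26]
turn [ 0.000e+00 -1.000e-01  1.423e+02]
{'vfov': 60.388237749762354, 'cx': 281.9351178344907, 'cy': 214.28335112039917, 'T_tool_cam': array([[-8.57243219e-04, -2.96516014e-01,  9.55027496e-01,
        -1.41790065e+02],
       [ 9.99999553e-01, -6.33966311e-04,  7.00777387e-04,
         4.22626830e-01],
       [ 3.97663541e-04,  9.55027671e-01,  2.96516425e-01,
        -7.51485748e+01],
       [ 0.00000000e+00,  0.00000000e+00,  0.00000000e+00,
         1.00000000e+00]])}
```

Request:
arm_command([
  [[0, 0, -7.5], [40, 26, 0], 0],
  [[0, 0, -15], [80, 52, 0], 0],
  [[0, 0, -22.5], [120, 78, 0], 0],
  [[0, 0, -30], [160, 104, 0], 0],
  [[0, 0, -37.5], [200, 130, 0], 0],
])

```text
clock: 0.65
position: [436.9, -447.0, 230.2]
ee_rot: [0.097, 0.701, -0.096, 0.7]
contact_force: [1.0, -1.3, -0.1]
gripper_width: 85.3
```

Request:
arm_command([
  [[0, 0, 0], [40, 26, -5], 0],
  [[0, 0, 0], [80, 52, -10], 0],
  [[0, 0, 0], [120, 78, -15], 0],
  [[0, 0, 0], [160, 104, -20], 0],
  [[0, 0, 0], [175, 113, -20], 0],
])

```text
clock: 1.15
position: [614.5, -330.9, 208.0]
ee_rot: [0.096, 0.702, -0.094, 0.7]
contact_force: [0.3, -0.3, -0.6]
gripper_width: 85.1
```

```bash
python3 -c "
from h import *
tell([611,-335,190],74.5)
im,d,P,c=grab('wrist'); np.savez('w1.npz',im=im,P=P); cv2.imwrite('pics/w1.png',im)
g=im.astype(int).sum(-1)
M=(P[...,2]>118)&(P[...,2]<140)&(np.hypot(P[...,0]-611,P[...,1]+335)<45)
Q=P[M]; print(len(Q),cv2.minAreaRect(Q[:,:2].astype(np.float32)),np.percentile(Q[:,2],[5,50,95]))
L=M&(g>330); Q=P[L]; print(len(Q),Q.mean(0),cv2.minAreaRect(Q[:,:2].astype(np.float32)))
"
```

```text
t 1.15 pos [ 614.5 -330.9  208. ] xaxis [-0.002  0.003 -1.   ] jaw 74.5 F [ 0.3 -0.3 -0.6] w 85.1 J [-0.26  0.53  0.18 -0.   -1.23 -1.58]
shift [ -3.5  -4.1 -18. ]
turn [-0.2 -0.1 -0. ]
1872 ((606.6199951171875, -332.643310546875), (13.689971923828125, 57.96714401245117), 73.78484344482422) [126.00749143 128.41632083 129.65416373]
206 [ 624.04620818 -337.85760588  128.63283575] ((622.6038208007812, -339.59130859375), (9.396862983703613, 23.259923934936523), 74.31864929199219)
```

View pics/w1.png

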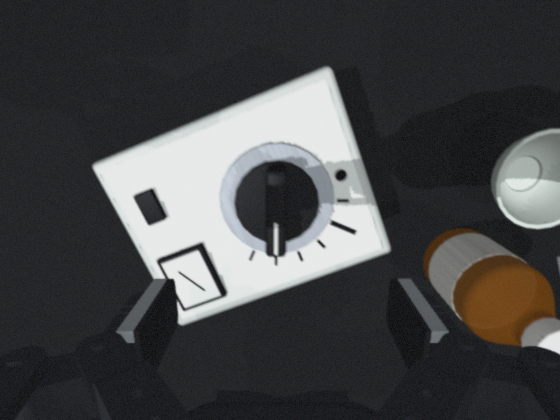

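Wrist view: the selector's white line, at (277,240), is on the fifth click, and the dial's long mark is at (343,227). So it needs three clicks counter-clockwise, +67.5° about z.

Request:
arm_command([
  [[0, 0, 0], [-6.5, -2, -40], 0.4],
  [[0, 0, 0], [-6.5, -2, -80], 0.4],
  [[0, 0, 0], [-6.5, -2, -100], 0.4],
  [[0, 0, 0], [-6.5, -2, -101], 0.6],
  [[0, 0, 0], [-6.5, -2, -101], 1],
])

```text
clock: 1.7
position: [608.9, -333.5, 107.8]
ee_rot: [0.096, 0.701, -0.094, 0.7]
contact_force: [0.1, 0.5, 0.1]
gripper_width: 22.8
```

Request:
arm_command([
  [[0, 0, 0], [0, 0, 0], 1],
  [[0, 0, 0], [0, 0, 0], 1],
  [[0, 0, 0], [0, 0, 0], 1],
  [[0, 0, 0], [0, 0, 0], 1],
  [[0, 0, 0], [0, 0, 0], 1],
])

```text
clock: 2.2
position: [609.6, -334.1, 109.4]
ee_rot: [0.095, 0.7, -0.095, 0.701]
contact_force: [-0.1, -0.9, 3.3]
gripper_width: 12.4
```

Request:
arm_command([
  [[0, 0, 7], [0, 0, 0], 1],
  [[0, 0, 14], [0, 0, 0], 1],
  [[0, 0, 21], [0, 0, 0], 1],
  [[0, 0, 28], [0, 0, 0], 1],
  [[0, 0, 35], [0, 0, 0], 1],
])

```text
clock: 2.7
position: [609.5, -332.5, 109.5]
ee_rot: [-0.121, 0.696, 0.123, 0.697]
contact_force: [-1.2, 4.6, 2.6]
gripper_width: 12.7
```

```bash
python3 -c "
from h import *
tell(None,142)"
```

```text
t 2.7 pos [ 609.5 -332.5  109.5] xaxis [-0.     0.003 -1.   ] jaw 109.9 F [-1.2  4.6  2.6] w 12.7 J [-0.27  0.6   0.05 -0.   -1.02 -0.95]
turn [-0.2 -0.1 32.1]
```

Request:
arm_command([
  [[0, 0, 8], [0, 0, 0], 1],
  [[0, 0, 16], [0, 0, 0], 1],
  [[0, 0, 24], [0, 0, 0], 1],
  [[0, 0, 32.5], [0, 0, 0], 1],
  [[0, 0, 32.5], [0, 0, 0], 1],
])

```text
clock: 3.2
position: [608.6, -331.3, 109.5]
ee_rot: [-0.31, 0.635, 0.314, 0.634]
contact_force: [-2.0, 3.6, 2.9]
gripper_width: 12.7
```

Request:
arm_command([
  [[0, 0, 0], [0, 0, 0], 0],
  [[0, 0, 0], [0, 0, 0], 0],
  [[0, 0, 0], [0, 0, 0], 0],
  [[0, 0, 0], [0, 0, 50], 0],
  [[0, 0, 0], [0, 0, 100], 0],
])

```text
clock: 3.7
position: [607.8, -331.4, 208.6]
ee_rot: [-0.309, 0.636, 0.315, 0.633]
contact_force: [1.7, -1.1, 1.9]
gripper_width: 83.5
```

```bash
python3 -c "
from h import *
tell([422,-193,200],11.5)
im,d,P,c=grab('wrist'); np.savez('w2.npz',im=im,P=P); cv2.imwrite('pics/w2.png',im[60:320,120:460])
M=(P[...,2]>118)&(P[...,2]<140)&(np.hypot(P[...,0]-607,P[...,1]+333)<45)
Q=P[M]; print(len(Q),cv2.minAreaRect(Q[:,:2].astype(np.float32)))
"
```

```text
t 3.7 pos [ 607.8 -331.4  208.6] xaxis [-0.008  0.005 -1.   ] jaw 142.3 F [ 1.7 -1.1  1.9] w 83.5 J [-0.27  0.52  0.17 -0.   -1.23 -0.39]
shift [-185.8  138.4   -8.6]
turn [-7.000e-01  1.000e-01 -1.308e+02]
1878 ((607.0546875, -333.1200866699219), (58.09965133666992, 14.010650634765625), 51.58256912231445)
```

View pics/w2.png

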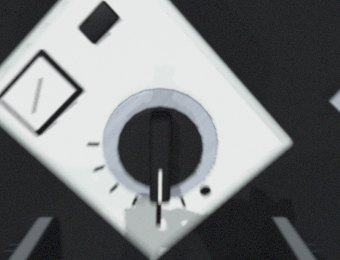

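The selector line (160,185) is on the long mark (159,210), so it's at idle. Next is the hook.

Request:
arm_command([
  [[0, 0, 8], [-40, 30, 0], 0],
  [[0, 0, 16], [-80, 60, 0], 0],
  [[0, 0, 24], [-120, 90, 0], 0],
  [[0, 0, 32], [-160, 120, 0], 0],
  [[0, 0, 40], [-186, 138, 0], 0],
])

```text
clock: 4.25
position: [423.6, -195.0, 221.7]
ee_rot: [0.514, -0.484, -0.51, -0.492]
contact_force: [0.3, 0.4, 1.3]
gripper_width: 85.2
```

Request:
arm_command([
  [[0, 0, 8], [0, 0, 0], 0],
  [[0, 0, 9.3], [0, 0, 0], 0],
  [[0, 0, 9.3], [0, 0, 0], 0],
  [[0, 0, 9.3], [0, 0, 0], 0],
  [[0, 0, 9.3], [0, 0, 0], 0],
])

```text
clock: 4.75
position: [424.1, -195.3, 221.4]
ee_rot: [0.551, -0.442, -0.547, -0.449]
contact_force: [-0.1, 0.5, -0.3]
gripper_width: 85.8
```

```bash
cat > hk.py <<'E'
from h import *
def hook(P,im,zlo):
    hsv=cv2.cvtColor(im,cv2.COLOR_BGR2HSV)
    h=(hsv[...,0]<16)&(hsv[...,1]>110)&(P[...,2]>zlo)
    Q=P[h]; return Q,h
if __name__=="__main__":
    im,d,P,c=grab('wrist'); np.savez('w3.npz',im=im,P=P); cv2.imwrite('pics/w3.png',im)
    Q,h=hook(P,im,70); 
    print(len(Q),cv2.minAreaRect(Q[:,:2].astype(np.float32)),np.percentile(Q[:,2],[5,50,95]))
    m=Q.mean(0)
    rod=~h&(P[...,2]>60)&(P[...,2]<85)&(np.abs((P[...,:2]-m[:2])@np.array([.98,.2]))<12)&((P[...,:2]-m[:2])@np.array([-.2,.98])>90)
    Q=P[rod]; r=(Q[:,:2]-m[:2])@np.array([-.2,.98])
    for a in (100,130,150,170,190,205):
        s=abs(r-a)<8
        if s.sum()>5: print(a,s.sum(),np.median(Q[s],0).round(1),"max r",r.max())
    tell([422,-193,55],191.6)
E
python3 hk.py
```

```text
1309 ((418.7190246582031, -192.20559692382812), (14.79371452331543, 118.54548645019531), 11.19678783416748) [77.51304148 78.95165968 80.29157012]
100 293 [398.8 -89.5  70.3] max r 203.99431317137032
130 115 [393.4 -64.3  70.1] max r 203.99431317137032
150 97 [389.6 -44.6  70.1] max r 203.99431317137032
170 90 [385.3 -25.   70.1] max r 203.99431317137032
190 86 [381.5  -5.7  70.2] max r 203.99431317137032
205 13 [379.9   2.6  70.2] max r 203.99431317137032
t 4.8 pos [ 424.  -195.3  221.3] xaxis [ 0.01   0.005 -1.   ] jaw -168.1 F [-0.   0.3  0.5] w 85.6 J [-0.09  0.12 -0.38 -0.01 -1.06  0.3 ]
shift [  -2.     2.3 -166.3]
turn [-0.3  0.6 -0.3]
```

View pics/w3.png

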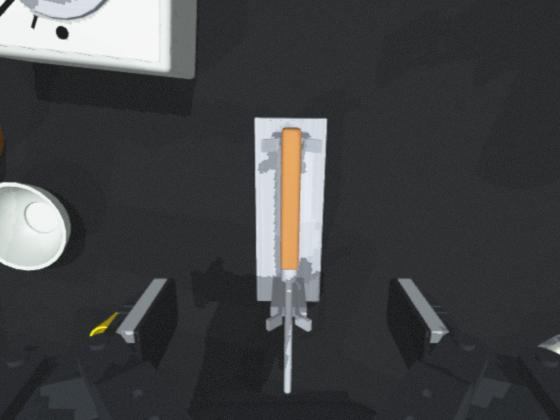

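The hook is unmistakable: handle from (290,128) to (289,268), rod end at (288,390). Descending on the handle's middle.

Request:
arm_command([
  [[-0.3, 0.6, -0.6], [-5, 3, -40], 0.3],
  [[-0.3, 0.6, -0.6], [-5, 3, -85], 0.5],
  [[-0.3, 0.6, -0.6], [-5, 3, -130], 0.5],
  [[-0.3, 0.6, -0.6], [-5, 3, -160], 0.5],
  [[-0.3, 0.6, -0.6], [-5, 3, -169.5], 0.5],
])

```text
clock: 5.3
position: [416.9, -192.2, 48.7]
ee_rot: [-0.544, 0.45, 0.549, 0.447]
contact_force: [-0.0, -0.3, 0.7]
gripper_width: 42.9
```

```bash
python3 -c "
from h import *
tell([418.5,-192.5,52],191.4)"
```

```text
t 5.3 pos [ 416.9 -192.2   48.7] xaxis [-0.007  0.    -1.   ] jaw -168.8 F [-0.  -0.3  0.7] w 42.9 J [-0.08  0.35 -0.62  0.   -0.62  0.27]
shift [ 1.6 -0.3  3.3]
turn [-0.  -0.4  0.2]
```

Request:
arm_command([
  [[0, -0.4, 0.2], [1.7, 0, 3], 0.6],
  [[0, -0.4, 0.2], [1.7, 0, 3], 1],
  [[0, -0.4, 0.2], [1.7, 0, 3], 1],
  [[0, -0.4, 0.2], [1.7, 0, 3], 1],
  [[0, -0.4, 0.2], [1.7, 0, 3], 1],
])

```text
clock: 5.8
position: [419.9, -192.4, 53.1]
ee_rot: [0.548, -0.447, -0.547, -0.448]
contact_force: [-0.0, 0.6, 6.0]
gripper_width: 15.0
```

Request:
arm_command([
  [[0, 0, 0], [0, 0, 0], 1],
  [[0, 0, 0], [0, 0, 0], 1],
  [[0, 0, 0], [0, 0, 0], 1],
  [[0, 0, 0], [0, 0, 0], 1],
  [[0, 0, 0], [0, 0, 0], 1],
])

```text
clock: 6.3
position: [419.7, -192.3, 53.2]
ee_rot: [0.548, -0.447, -0.547, -0.448]
contact_force: [-1.9, 0.9, 2.4]
gripper_width: 14.6
```

```bash
python3 -c "
from h import *
tell()"
```

```text
t 6.3 pos [ 419.7 -192.3   53.2] xaxis [ 0.003 -0.    -1.   ] jaw -168.5 F [-1.9  0.9  2.4] w 14.6 J [-0.08  0.34 -0.61 -0.   -0.62  0.28]
```

Request:
arm_command([
  [[0, 0, 0], [0, 0, 20], 1],
  [[0, 0, 0], [0, 0, 50], 1],
  [[0, 0, 0], [0, 0, 90], 1],
  [[0, 0, 0], [0, 0, 130], 1],
  [[0, 0, 0], [0, 0, 155], 1],
])

```text
clock: 6.8
position: [420.4, -192.5, 210.9]
ee_rot: [0.549, -0.446, -0.546, -0.449]
contact_force: [1.4, -0.4, -1.3]
gripper_width: 15.1
```

```bash
python3 - <<'E'
from h import *
tell()
for n,x0,y0,ox,oy,pts in (("scene",250,120,0,300,dict(c1=(215,470),c2=(272,500),mid=(243,487),w1=(222,452),w2=(308,468),FL=(222,430),FR=(325,492),mR=(395,530),mL=(178,395))),("side",225,115,400,300,dict(c1=(563,492),c2=(650,487),mid=(607,491),w1=(556,470),w2=(652,455),FL=(520,465),FR=(670,450),mR=(745,437),mL=(425,468)))):
    ci=imaging.camera_info(n); f=210/np.tan(np.radians(ci["vfov"]/2)); T=np.eye(4);T[:3,:3]=R.from_quat(ci["rotation"]).as_matrix();T[:3,3]=ci["eye"]
    for k,(a,b) in pts.items():
        z=dict(F=None).get(k) or (145 if k[0] in "cmw" and k not in("mR","mL") else 124)
        if k in("FL","FR"): z=125 if n=="side" else 125
        print(n,k,z,ray((f,ci,T),x0+(a-ox)/4-.4,y0+(b-oy)/4-.4,z).round(1))
# door edge from depth: side strip boundaries
for n in("scene","side"):
    s=np.load(n+".npz");P=s["P"];g=s["im"].astype(int).sum(-1)
    Q=P[(abs(P[...,2]-124)<4)&(P[...,1]>60)&(P[...,1]<290)&(P[...,0]>440)&(P[...,0]<730)]
    for y in range(80,270,15):
        q=Q[abs(Q[:,1]-y)<4]; 
        if len(q)>3: print(n,y,q[:,0].min().round(1),q[:,0].max().round(1))
    for x in range(480,700,20):
        q=Q[abs(Q[:,0]-x)<4]
        if len(q)>3: print(n,"x",x,q[:,1].min().round(1),q[:,1].max().round(1))
E
```

```text
t 6.8 pos [ 420.4 -192.5  210.9] xaxis [ 0.006 -0.001 -1.   ] jaw -168.5 F [ 1.4 -0.4 -1.3] w 15.1 J [-0.08  0.12 -0.41  0.   -1.04  0.28]
scene c1 145 [557.4 197.8 145. ]
scene c2 145 [607.8 197.1 145. ]
scene mid 145 [583.5 195.6 145. ]
scene w1 145 [552.1 216.2 145. ]
scene w2 145 [613.8 239.8 145. ]
scene FL 125 [531.6 251.6 125. ]
scene FR 125 [629.5 242.7 125. ]
scene mR 124 [691.1 241.2 124. ]
scene mL 124 [482.8 264.1 124. ]
side c1 145 [547.  179.5 145. ]
side c2 145 [598.7 171.2 145. ]
side mid 145 [572.7 173.8 145. ]
side w1 145 [547.9 203.6 145. ]
side w2 145 [608.8 204.5 145. ]
side FL 125 [532.6 244.5 125. ]
side FR 125 [629.3 236.6 125. ]
side mR 124 [681.  240.3 124. ]
side mL 124 [473.8 258.2 124. ]
scene 80 460.4 682.8
scene 95 464.1 684.0
scene 110 465.4 683.8
scene 125 465.4 684.7
scene 140 465.7 685.9
scene 155 466.7 686.1
scene 170 470.5 689.6
scene 185 470.2 690.0
scene 200 472.1 690.6
scene 215 471.4 699.8
scene 230 460.8 705.9
scene 245 461.5 729.8
scene 260 445.1 646.6
scene x 480 80.2 261.3
scene x 500 75.3 255.2
scene x 520 75.4 289.7
scene x 540 74.4 237.9
scene x 560 72.4 237.5
scene x 580 69.6 277.6
scene x 600 68.9 238.9
scene x 620 68.0 289.0
scene x 640 66.0 286.0
scene x 660 65.7 245.1
scene x 680 62.9 242.6
side 80 473.8 676.7
side 95 465.1 678.4
side 110 459.9 677.7
side 125 460.6 681.1
side 140 462.4 680.0
side 155 462.8 682.7
side 170 465.1 684.1
side 185 465.4 684.6
side 200 467.2 684.9
side 215 467.4 699.2
side 230 459.3 696.4
side 245 456.9 723.4
side 260 440.9 650.0
side x 480 78.1 256.9
side x 500 76.3 254.9
side x 520 74.7 289.9
side x 540 72.4 238.5
side x 560 70.5 237.7
side x 580 67.8 288.0
side x 600 67.6 235.3
side x 620 66.4 274.2
side x 640 63.9 289.1
side x 660 61.4 243.7
side x 680 63.4 241.0
```

Request:
arm_command([
  [[-0.1, 0.3, -4], [37, 50, 0], 1],
  [[-0.1, 0.3, -8], [66, 90, 0], 1],
  [[-0.1, 0.3, -12], [95, 130, 0], 1],
  [[-0.1, 0.3, -16], [124, 165, 0], 1],
  [[-0.1, 0.3, -16], [149, 190, 0], 1],
])

```text
clock: 7.3
position: [570.2, -0.3, 210.2]
ee_rot: [-0.481, 0.52, 0.479, 0.518]
contact_force: [0.0, -0.7, -0.9]
gripper_width: 14.8
```

Request:
arm_command([
  [[0, 0, 0], [0, 10, 0], 1],
  [[0, 0, 0], [0, 20, 0], 1],
  [[0, 0, 0], [0, 20, 0], 1],
  [[0, 0, 0], [0, 20, 0], 1],
  [[0, 0, 0], [0, 20, 0], 1],
])

```text
clock: 7.8
position: [569.6, 18.7, 210.6]
ee_rot: [-0.481, 0.52, 0.479, 0.519]
contact_force: [-0.8, 0.9, -1.8]
gripper_width: 14.9
```

```bash
cat > look.py <<'E'
import sys
from h import *
tell([569.4,18.1,0],175.6)
o=[]
for n,(x,y) in (("scene",(250,110)),("side",(215,100))):
    im,d,P,c=grab(n); np.savez(f"{n}_{sys.argv[1]}.npz",im=im,P=P)
    o.append(cv2.resize(im[y:y+100,x:x+110],None,fx=3.6,fy=3.6,interpolation=cv2.INTER_CUBIC))
cv2.imwrite(f"pics/l{sys.argv[1]}.png",np.hstack(o))
E
python3 look.py 1
```

```text
t 7.8 pos [569.6  18.7 210.6] xaxis [-0.    -0.003 -1.   ] jaw 175.4 F [-0.8  0.9 -1.8] w 14.9 J [ 0.32  0.31 -0.16  0.   -1.1  -0.4 ]
shift [-2.000e-01 -6.000e-01 -2.106e+02]
turn [ 0.2 -0.   0.2]
```

View pics/l1.png

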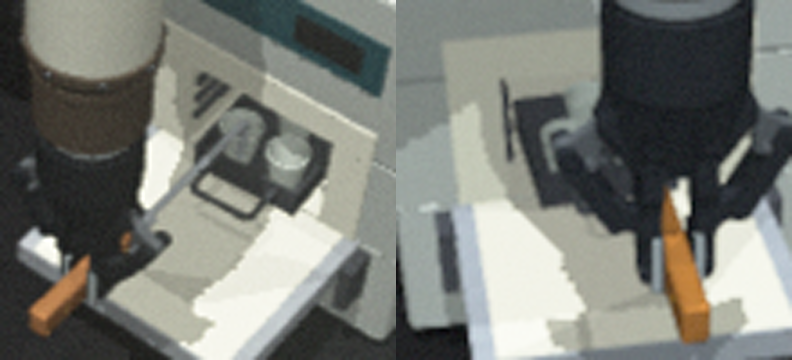

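The scene half shows the rod ending near (245,128) above the loop; the loop cross bar runs from (195,190) to (240,213). The side view is blocked by the gripper.

```bash
python3 - <<'E'
from h import *
n="scene";ci=imaging.camera_info(n); f=210/np.tan(np.radians(ci["vfov"]/2)); T=np.eye(4);T[:3,:3]=R.from_quat(ci["rotation"]).as_matrix();T[:3,3]=ci["eye"];c=(f,ci,T)
p=lambda a,b,z:ray(c,250+a/3.6-.4,110+b/3.6-.4,z).round(1)
print("rod end",p(245,126,225),"rod back",p(145,222,225),"bar ends",p(196,187,145),p(240,214,145),"arm wall",p(200,165,145),p(270,200,145), "tray top corners FL",p(197,150,151),"FR",p(310,213,151),p(230,97,151),p(330,140,151))
s=np.load("scene_1.npz");P=s["P"];v,u=np.mgrid[0:420,0:560];M=(v>140)&(v<175)&(u>300)&(u<330)&(P[...,2]>140)&(P[...,2]<151)&(P[...,1]<225)&(s["im"].astype(int).sum(-1)<250)
q=P[M];print(len(q));print(q[np.argsort(q[:,0])].round(0)[::3])
E
```

```text
rod end [588.6 215.2 225. ] rod back [577.7  86.2 225. ] bar ends [557.9 200.9 145. ] [603.4 196.7 145. ] arm wall [547.6 223.8 145. ] [616.  224.1 145. ] tray top corners FL [539.  231.9 151. ] FR [652.4 226.  151. ] [529.6 301.1 151. ] [625.9 306.8 151. ]
38
[[554. 213. 148.]
 [555. 200. 147.]
 [558. 201. 147.]
 [562. 193. 148.]
 [569. 194. 148.]
 [574. 198. 142.]
 [588. 192. 148.]
 [595. 192. 148.]
 [604. 195. 143.]
 [607. 194. 146.]
 [612. 199. 144.]
 [613. 208. 145.]
 [615. 216. 148.]]
```

Request:
arm_command([
  [[0.2, 0, 0.2], [-1, -3, -5], 1],
  [[0.2, 0, 0.2], [-1, -3, -20], 1],
  [[0.2, 0, 0.2], [-1, -3, -35], 1],
  [[0.2, 0, 0.2], [-1, -3, -46], 1],
  [[0.2, 0, 0.2], [-1, -3, -53], 1],
])

```text
clock: 8.4
position: [568.3, 15.3, 156.5]
ee_rot: [-0.48, 0.519, 0.481, 0.518]
contact_force: [-0.3, 0.4, -2.0]
gripper_width: 14.8
```

```bash
python3 look.py 2
```

```text
t 8.4 pos [568.3  15.3 156.5] xaxis [-0.001 -0.    -1.   ] jaw 175.6 F [-0.3  0.4 -2. ] w 14.8 J [ 0.31  0.36 -0.24 -0.   -0.98 -0.39]
shift [   1.1    2.8 -156.5]
turn [ 0.  -0.1  0. ]
```

View pics/l2.png

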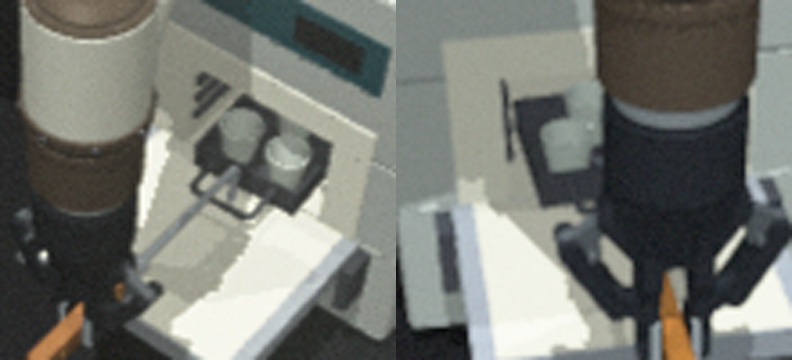

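The leg stands inside the loop, at scene-half (235,185), with no contact force. Now I'll draw gently.

Request:
arm_command([
  [[0, 0, 0], [-0.5, -6, 0], 1],
  [[0, 0, 0], [-0.9, -12, 0], 1],
  [[0, 0, 0], [-1.3, -17, 0], 1],
  [[0, 0, 0], [-1.8, -23, 0], 1],
  [[0, 0, 0], [-2.3, -30, 0], 1],
])

```text
clock: 9.0
position: [566.2, -14.5, 156.8]
ee_rot: [-0.48, 0.519, 0.481, 0.519]
contact_force: [-0.3, 2.1, -1.1]
gripper_width: 14.5
```

```bash
python3 look.py 3
```

```text
t 9.0 pos [566.2 -14.5 156.8] xaxis [-0.001  0.    -1.   ] jaw 175.6 F [-0.3  2.1 -1.1] w 14.5 J [ 0.26  0.35 -0.24 -0.   -0.98 -0.34]
shift [   3.2   32.6 -156.8]
turn [-0.  -0.1 -0. ]
```

Force is +2 N along y, so the tray is probably dragging. I'll continue and then look.

Request:
arm_command([
  [[0, 0, 0], [-0.7, -9, 0], 1],
  [[0, 0, 0], [-1.4, -18, 0], 1],
  [[0, 0, 0], [-2.1, -27, 0], 1],
  [[0, 0, 0], [-2.8, -36, 0], 1],
  [[0, 0, 0], [-3.4, -44, 0], 1],
])

```text
clock: 9.6
position: [562.1, -60.4, 156.5]
ee_rot: [-0.48, 0.52, 0.481, 0.518]
contact_force: [1.6, 2.0, -3.0]
gripper_width: 15.2
```

```bash
python3 look.py 4
```

```text
t 9.6 pos [562.1 -60.4 156.5] xaxis [-0.003 -0.001 -1.   ] jaw 175.5 F [ 1.6  2.  -3. ] w 15.2 J [ 0.18  0.35 -0.25  0.   -0.98 -0.26]
shift [   7.3   78.5 -156.5]
turn [ 0.1 -0.2  0.1]
```

View pics/l4.png

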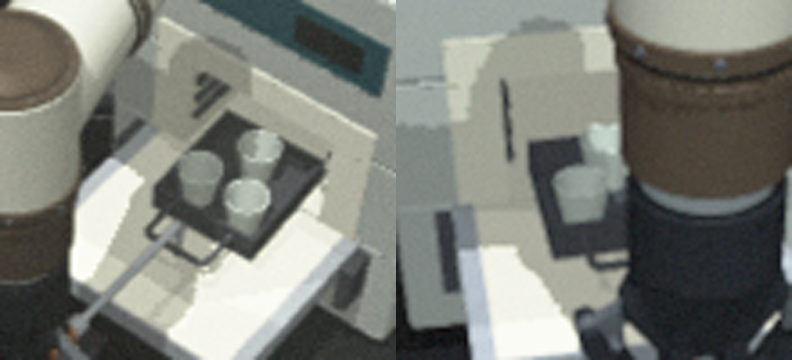

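The tray follows, with all three crucibles upright at (200,175), (260,150) and (247,200). About 66 mm to go.

Request:
arm_command([
  [[0, 0, 0], [-0.6, -8, 0], 1],
  [[0, 0, 0], [-1.2, -16, 0], 1],
  [[0, 0, 0], [-1.9, -25, 0], 1],
  [[0, 0, 0], [-2.6, -34, 0], 1],
  [[0, 0, 0], [-3.2, -42, 0], 1],
])

```text
clock: 10.2
position: [559.1, -103.6, 157.1]
ee_rot: [-0.48, 0.52, 0.48, 0.519]
contact_force: [0.5, 4.3, 0.5]
gripper_width: 14.9
```

Request:
arm_command([
  [[0, 0, 0], [-0.6, -8, 0], 1],
  [[0, 0, 0], [-1.2, -15, 0], 1],
  [[0, 0, 0], [-1.5, -20, 0], 1],
  [[0, 0, 0], [-1.7, -23, 0], 1],
  [[0, 0, 0], [-1.7, -23, 0], 1],
])

```text
clock: 10.7
position: [557.3, -127.2, 157.1]
ee_rot: [-0.48, 0.52, 0.48, 0.519]
contact_force: [0.2, 1.6, -0.2]
gripper_width: 14.9
```

```bash
python3 look.py 5; python3 - <<'E'
from h import *
s=np.load("scene_5.npz");P=s["P"];g=s["im"].astype(int).sum(-1)
M=(P[...,2]>128)&(P[...,2]<155)&(P[...,1]>60)&(P[...,1]<260)&(P[...,0]>500)&(P[...,0]<680)&(g<230)
print(M.sum(),cv2.minAreaRect(P[M][:,:2].astype(np.float32)),np.percentile(P[M][:,1],[1,5,95,99]))
E
```

```text
t 10.7 pos [ 557.3 -127.2  157.1] xaxis [-0.002 -0.002 -1.   ] jaw 175.4 F [ 0.2  1.6 -0.2] w 14.9 J [ 0.06  0.36 -0.23  0.   -0.98 -0.14]
shift [  12.1  145.3 -157.1]
turn [ 0.1 -0.1  0.2]
413 ((578.0928344726562, 140.61378479003906), (154.2076416015625, 101.81253814697266), 86.75251007080078) [ 66.52171384 105.36408486 215.17748112 217.93566731]
```

View pics/l5.png

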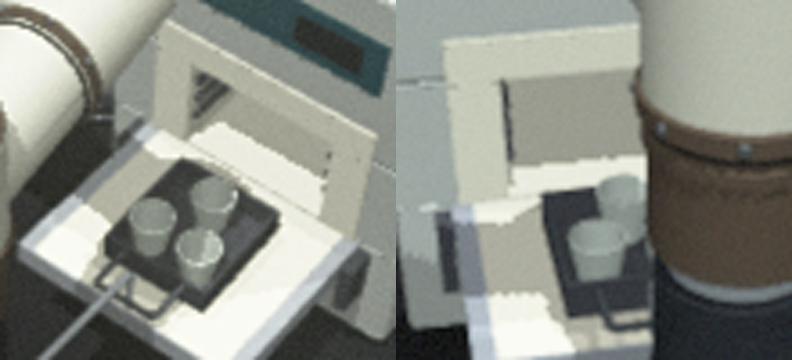

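The tray now stands wholly on the door (y≈105 to 218; door about 70 to 250), crucibles upright. Next I'll free the hook and lift.

Request:
arm_command([
  [[0, 0, 0], [0.4, 6, 0], 1],
  [[0, 0, 0], [1, 12, 0], 1],
  [[0, 0, 0], [1, 12, 12], 1],
  [[0, 0, 0], [1, 12, 35], 1],
  [[0, 0, 0], [1, 12, 60], 1],
])

```text
clock: 11.3
position: [558.0, -115.0, 218.0]
ee_rot: [-0.48, 0.521, 0.48, 0.518]
contact_force: [0.8, 0.3, -1.0]
gripper_width: 15.0
```

```bash
python3 -c "
from h import *
tell([419.7,-192.3,210],191.5)"
```

```text
t 11.3 pos [ 558. -115.  218.] xaxis [-0.004 -0.003 -1.   ] jaw 175.5 F [ 0.8  0.3 -1. ] w 15.0 J [ 0.08  0.3  -0.15  0.   -1.12 -0.16]
shift [-138.3  -77.3   -8. ]
turn [ 0.2 -0.2 16. ]
```

Request:
arm_command([
  [[0.1, -0.1, 4], [-30, -20, 0], 1],
  [[0.2, -0.2, 8], [-62, -38, -2], 1],
  [[0.2, -0.2, 12], [-95, -55, -4], 1],
  [[0.2, -0.2, 16], [-125, -70, -6], 1],
  [[0.2, -0.2, 16], [-138.3, -77.3, -8], 1],
])

```text
clock: 11.8
position: [417.4, -193.1, 211.0]
ee_rot: [0.548, -0.447, -0.547, -0.448]
contact_force: [-0.1, -0.3, -0.3]
gripper_width: 15.2
```

Request:
arm_command([
  [[0, 0, 0], [0, 0, -20], 1],
  [[0, 0, 0], [0, 0, -45], 1],
  [[0, 0, 0], [0, 0, -70], 1],
  [[0, 0, 0], [0, 0, -78], 1],
  [[0, 0, 0], [0, 0, -78], 1],
])

```text
clock: 12.3
position: [417.4, -193.0, 132.6]
ee_rot: [-0.547, 0.448, 0.548, 0.447]
contact_force: [-0.3, -0.4, -1.6]
gripper_width: 14.8
```

```bash
python3 - <<'E'
from h import *
tell([419.7,-192.3,53.2],191.5)
im,d,P,c=grab('scene'); 
cv2.imwrite('pics/r1.png',cv2.resize(im[180:285,150:260],None,fx=5,fy=5,interpolation=cv2.INTER_CUBIC))
hsv=cv2.cvtColor(im,cv2.COLOR_BGR2HSV)
f,ci,T=c
# rod pixel profile: predicted pose -> project
def proj(p): q=T[:3,:3].T@(np.array(p)-T[:3,3]); return (q[0]/q[2]*f+ci["cx"],q[1]/q[2]*f+ci["cy"])
st=readout.read_state();p=st["position"];y=np.radians(101.5);dx=np.array([np.cos(y),np.sin(y),0])
for r in(-60,60,120,160,200): 
    a=proj(p+dx*r+[0,0,14.8]); print(r,np.round(a,1),"crop",np.round((np.array(a)-[150,180]+.4)*5))
E
```

```text
t 12.3 pos [ 417.4 -193.   132.6] xaxis [-0.001 -0.    -1.   ] jaw -168.5 F [-0.3 -0.4 -1.6] w 14.8 J [-0.08  0.21 -0.52  0.   -0.84  0.28]
shift [  2.3   0.7 -79.4]
turn [ 0.  -0.1  0. ]
-60 [170.3 247. ] crop [104. 337.]
60 [192.6 212.3] crop [215. 163.]
120 [203.  196.3] crop [267.  83.]
160 [209.5 186. ] crop [300.  32.]
200 [215.9 176.1] crop [332. -17.]
```

View pics/r1.png

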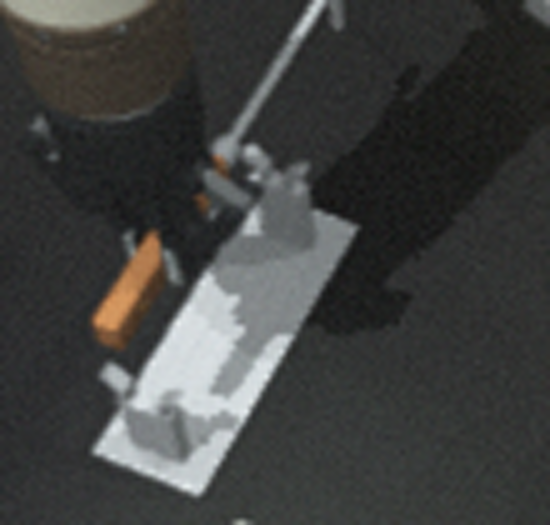

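The hook is still straight in the grip: the rod matches the predicted line within about 1 px. Lowering, with a pose check just above the forks.

Request:
arm_command([
  [[0, -0.1, 0], [2.3, 0.7, 0], 1],
  [[0, -0.1, 0], [2.3, 0.7, -15], 1],
  [[0, -0.1, 0], [2.3, 0.7, -35], 1],
  [[0, -0.1, 0], [2.3, 0.7, -48], 1],
  [[0, -0.1, 0], [2.3, 0.7, -50], 1],
])

```text
clock: 12.85
position: [420.7, -192.4, 83.4]
ee_rot: [0.548, -0.447, -0.547, -0.448]
contact_force: [-0.7, -0.6, -1.2]
gripper_width: 14.9
```

```bash
python3 -c "
from h import *
tell([419.7,-192.3,53.2],191.5)"
```

```text
t 12.85 pos [ 420.7 -192.4   83.4] xaxis [ 0.002 -0.001 -1.   ] jaw -168.5 F [-0.7 -0.6 -1.2] w 14.9 J [-0.08  0.29 -0.58  0.   -0.7   0.28]
shift [ -1.    0.1 -30.2]
turn [ 0.   0.1 -0. ]
```

Request:
arm_command([
  [[0, 0, 0], [-1, 0, -5], 1],
  [[0, 0, 0], [-1, 0, -11], 1],
  [[0, 0, 0], [-1, 0, -17], 1],
  [[0, 0, 0], [-1, 0, -22], 1],
  [[0, 0, 0], [-1, 0, -26], 1],
])

```text
clock: 13.35
position: [419.7, -192.4, 57.0]
ee_rot: [0.548, -0.447, -0.547, -0.448]
contact_force: [0.0, -0.2, -1.8]
gripper_width: 15.0
```

```bash
python3 -c "
from h import *
tell([419.7,-192.3,53.2],191.5)"
```

```text
t 13.35 pos [ 419.7 -192.4   57. ] xaxis [ 0.002 -0.001 -1.   ] jaw -168.5 F [ 0.  -0.2 -1.8] w 15.0 J [-0.08  0.33 -0.61  0.   -0.63  0.28]
shift [ 0.   0.1 -3.8]
turn [ 0.   0.1 -0. ]
```

Request:
arm_command([
  [[0, 0, 0], [0, 0, -2], 1],
  [[0, 0, 0], [0, 0, -3.6], 1],
  [[0, 0, 0], [0, 0, -3.6], 1],
  [[0, 0, 0], [0, 0, -3.6], 0.8],
  [[0, 0, 0], [0, 0, -3.6], 0.5],
])

```text
clock: 13.85
position: [420.0, -192.5, 53.8]
ee_rot: [0.549, -0.447, -0.547, -0.448]
contact_force: [-0.3, 0.3, -0.2]
gripper_width: 30.2
```

Request:
arm_command([
  [[0, 0, 0], [0, 0, 0], 0.4],
  [[0, 0, 0], [0, 0, 0], 0.4],
  [[0, 0, 0], [0, 0, 40], 0.4],
  [[0, 0, 0], [0, 0, 85], 0.4],
  [[0, 0, 0], [0, 0, 130], 0.4],
])

```text
clock: 14.35
position: [419.5, -192.4, 185.2]
ee_rot: [0.548, -0.447, -0.547, -0.447]
contact_force: [1.1, -0.1, -0.7]
gripper_width: 51.3
```

Request:
arm_command([
  [[0, 0, 0], [0, 0, 35], 0],
  [[0, 0, 0], [0, 0, 35], 0],
  [[0, 0, 0], [0, 0, 35], 0],
  [[0, 0, 0], [0, 0, 35], 0],
  [[0, 0, 0], [0, 0, 35], 0],
])

```text
clock: 14.85
position: [418.7, -192.3, 218.8]
ee_rot: [-0.547, 0.448, 0.548, 0.447]
contact_force: [-1.2, -0.1, -0.2]
gripper_width: 85.1
```

```bash
python3 hk.py; python3 - <<'E'
from h import *
w=cv2.imread('pics/w3.png'); im,d,P,c=grab('scene')
g=im.astype(int).sum(-1)
M=(P[...,2]>128)&(P[...,2]<155)&(P[...,1]>60)&(P[...,1]<260)&(P[...,0]>500)&(P[...,0]<680)&(g<230)
print("tray",M.sum(),np.percentile(P[M][:,1],[1,99]))
a=cv2.resize(im[110:345,150:370],(374,400),interpolation=cv2.INTER_CUBIC)
b=cv2.resize(w,(420,315)); b=np.vstack([b,np.zeros((85,420,3),np.uint8)])
cv2.imwrite('pics/end.png',np.hstack([a,b]))
E
```

```text
1150 ((420.18426513671875, -191.84217834472656), (15.056947708129883, 118.24498748779297), 11.24610424041748) [77.44225653 78.89445601 80.17022567]
100 125 [401.1 -97.7  70.2] max r 204.38687205155327
130 103 [394.7 -68.3  70.2] max r 204.38687205155327
150 104 [390.7 -48.3  70.3] max r 204.38687205155327
170 96 [386.7 -29.2  70.2] max r 204.38687205155327
190 89 [382.7  -9.3  70.2] max r 204.38687205155327
205 39 [380.3   0.8  70.5] max r 204.38687205155327
t 14.9 pos [ 418.9 -192.3  218.8] xaxis [-0.001 -0.    -1.   ] jaw -168.5 F [0.  0.2 0.3] w 84.9 J [-0.08  0.11 -0.39  0.   -1.06  0.28]
shift [   3.1   -0.7 -163.8]
turn [ 0.  -0.1  0.1]
tray 297 [103.082062   216.90905391]
```

View pics/end.png

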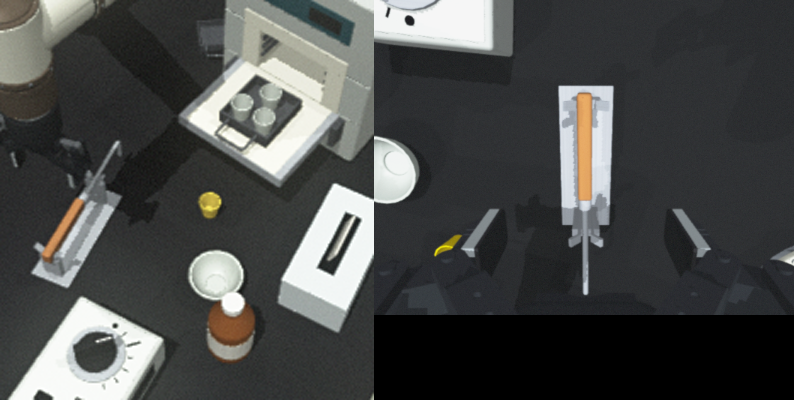

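The hook lies in its rest at its original height, yaw and reach. The tray is on the door with the crucibles upright, and the selector is on the long mark. Handing in.

```bash
python3 -c "
from h import *
print(arm.job_done())"
```

```text
the job is handed in; nothing more can be done
None
```

The job is done and handed in, at about 15 s on the robot's clock (limit 64 s). All three parts were carried out in the order asked.

- **Selector:** I turned it from click 5 back to idle. The bar rotated 67.8° against the 67.5° wanted, and the close view afterwards showed its white line on the long mark.
- **Tray:** I lowered the hook into the tray's loop without contact force and drew the tray about 130 mm, with no more than about 4 N measured after each step. The last measurement has the tray from about y = 103 to 217 mm. The door spans roughly 70 to 250 mm, so the tray's rear is about 30 mm clear of the mouth. All three crucibles stand upright.
- **Hook:** I laid it back in the rest. Its top height (78.9 mm) and yaw (11.2°) match the first measurement. Its position agrees within 1.5 mm, less than the camera calibration's 2 mm.

**Disagreements:**
- The scene and wrist cameras differed by about 4.5 mm on the selector's axis. I used a point close to the wrist value, and the grip showed almost no side force.
- The rod-end position read off the scene picture differed by up to 9 mm from the arm's own figure. A picture then showed the leg inside the loop before I pulled.
- The side view was blocked by the gripper during the draw.

No check failed.

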